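# Fit the handwheel to a gate valve and shut it

### The arm

A 6-joint arm with a two-finger parallel gripper is mounted at the origin on a cart in front of the work surface, level with it; the furniture and walls round the work are solid. World frame = base frame: x ahead of the robot, y to its left, z up, the work surface at z = 0. Lengths are in m, angles in degrees, forces in N, time in s.
With the tool pointing down it reaches from about 0.3 to 0.75 m from the base axis. Payload 8.5 kg.
Tool frame: the origin (TCP) lies at the very end of the fingers, on their centre line; the grasp point (between the pads) lies 19 mm behind it; z points along the fingers, y is the line along which they close (so a half turn about z gives the same grasp; the last joint's range is limited). The gripper opens to 85 mm and grips with 20 to 120 N. Pads are 22 mm wide; open, the fingers measure 114 mm over their backs; the gripper's body (76 mm by 85 mm) begins 54 mm behind the grasp point. The pads swing forward as they close: fully open they stand 13 mm farther back than shut.
Start: joints at [53.096, 21.807, 74.336, -0, 83.858, -12.336], TCP at [0.229, 0.5, 0.231] pointing down, gripper open.
Joint ranges: [-178.18, 178.18], [-50.72, 133.34], [12.68, 142.11], [-81.47, 261.47], [9.98, 163.14], [-165.26, 165.26]. Speed limits (degrees/s): [136.94, 136.94, 180, 180, 180, 180].

### API

Orientations are given as [roll, pitch, yaw] about the fixed x, y, z axes, in that order (R = Rz(yaw) Ry(pitch) Rx(roll)).
In Python, from rig import robot gives the robot as it stands.
- The arm moves only by the tool drive_tool, never from a script. Its argument "moves" is text: rows parted by semicolons, each of 7 numbers parted by spaces: the opening, from 0 (shut) to 1 (fully open), then the shift along the tool's x, y, z in units of 30 mm (1.0 is 30 mm), then the turn, a rotation vector about the tool's x, y, z in units of 5 degrees (1.0 is 5 degrees). In form: gripper dx dy dz ax ay az; .... A call has exactly 5 rows; each row shifts and turns the commanded pose from where the row before left it, along the tool's axes as they then stand; what a row does not reach is not made up. A row lasts 1/12 s, in which the tool goes at most 41.7 mm and 7.16 degrees, less where a joint would pass 70% of its speed; a pose out of reach is approached as far as the arm can. A call is refused whole if a number of a shift passes 1 or a number of a turn 1, either way. A call with a gripper value outside its range is refused whole. The fingers move at their own pace and stop on an object; "squeeze" is the grip in N (left out, the last holds). Time passes only in rows, so rows that do not move let the fingers close, or fill a call up. It gives the time, the measured TCP pose, the force, the opening and the grip force at its end, in the units of the state.
- robot.get_obs(): the state, without advancing time (a new reading comes with each control period).
- robot.camera(name): name is "scene" or "top"; returns a dict with "frame" (480x640x3 uint8, blue, green, red), "depth" (480x640 float32, m along the optical axis (not along the pixel's ray), 0 where there is no reading), "K" (3x3 intrinsics, pixels), "T" (4x4, takes a point from camera to world coordinates). Camera axes: x right, y up, looking along -z (the intrinsics and any distortion apply to the point x, -y, -z); pixel columns grow to the right and rows downward; lengths in m; the calibration is good to about 2 mm. A picture is of the moment at which its call begins.
- robot.close_job(): hands the job in; it is judged then, once.
The state is a dict: "t": time; "joint_positions": joint angles; "dq": joint speeds; "joint_torque": joint torques, N m; "tcp_pos": TCP position; "ee_rot": TCP orientation; "wrist_force": force on the tool from outside, world axes, zero at the start; "wrist_torque": the same for the moment, N m; "opening": opening from 0.0 (shut) to 1.0 (fully open); "grip_force": force on a finger pad.
Only numpy, scipy, OpenCV 4.12 (cv2) and the standard library are available. Lean on these libraries where they do the work, as an engineer would, in place of code of your own. Each camera call takes 0.05 s, during which the arm holds its last target. There are 200 camera calls.

### The job

The handwheel of the flanged valve is off and lies on the bench. Put it on the valve's splined stem, hexagonal boss upward, rocking it until the teeth mesh, and push it fully home on the stem's shoulder; only then use the wheel to turn the valve fully shut (clockwise seen from above, to its stop). Let go of the wheel and leave the other things on the bench where they are.

Things in the scene. Friction and masses are not known exactly. Their poses are not given: they have to be found in the camera images.
- valve: grey cast gate valve, fixed to the bench: two pipe flanges 104 mm dia, 160 mm face to face, pipe axis level at 64 mm height, on a steel plate 120 x 176 x 10 mm. Origin: centre of the plate's underside, on the bench; y along the pipe; the upright stem is on its z axis. Below the stem: bonnet flange 92 mm dia, top with nuts 139 mm high; gland bar 66 x 24 mm, nuts to 168 mm
- stem_shoulder (a point): centre of the flat shoulder (46 mm dia) at the foot of the stem's spline, 170 mm above the bench; the wheel's underside seats on it. Frame turns with the stem: z up, x through the middle of one tooth. Six straight teeth, 60 deg apart, 8 mm wide, tip radius 18.5, root radius 13 mm, from 0 to 26 mm above the shoulder; the top 2.5 mm tapers by 1 mm a side
- stem (a joint): angle of the valve stem, rad: 0 is shut, against a hard stop; grows counter-clockwise seen from above as the valve opens (up to 2.2). It stands 0.8 to 1.4 rad open at the start. Stiff gland: it takes about 0.25 N m to turn and stays where it is left
- handwheel: dark cast handwheel, 0.4 to 0.8 kg, lying on the bench the way up it is fitted. Origin: centre of the hub's underside, z up along the bore. Round rim 142 mm outer dia, 16 mm thick; three spokes; rim and spokes end below 24 mm height. Hub: hexagon 50 mm across flats, 66 mm high, so 42 mm clear above the spokes: grip it there across two flats. x axis square to one flat (flats every 60 deg)
- caliper: vernier calliper, 230 x 68 mm, lying loose behind the work: leave it
- paste_tin: round grey tin with black lid, 101 mm dia, 70 mm high, standing behind the work: leave it
- pliers_blue: pliers with blue handles, 180 mm long, lying loose at the left: leave them
- stem_end (a point): upper end of the stem, 47 mm above the shoulder: a threaded stud of 19 mm dia, which enters the wheel's bore first; a cone from 33 down to 28 mm above the shoulder leads from it to the 26 mm dia root of the spline
- bore_mouth (a point): lower mouth of the wheel's bore (at the wheel's origin). The bore goes right through: six slots 10.5 mm wide, one in the middle of each flat (one on the x axis), take the stem's teeth in any of six positions with 1.2 mm play a side; lands between them, inner radius 14.2 mm, 2 to 40 mm above the underside, lowest 2.5 mm tapered 1 mm. Unmeshed, it rides on the tooth ends 24 mm above the shoulder
- clamp_bar: small drilled steel bar, 110 x 24 x 14 mm, lying loose behind the work: leave it

How it is judged:
By the outcome, as a careful person would: the job done as asked, in the order asked, and still so for the second after the job is handed in, with the robot touching nothing.
It also fails if it takes over 54 s, if anything falls off the work surface, if the arm or the gripper's body presses on something with over 40 N, if the wrist force passes 120 N, or if a joint passes its speed limit or range.

## Working session

There is one attempt and no reset: what is moved stays moved. The work goes in short steps, Python scripts to look and compute and a tool call to move; the robot and the scene stay as the last step left them, time stands still between calls to the robot, and variables do not carry over. Pictures are saved under pics/ and viewed, at most 10 in all, crops included, and the job is handed in when it is done.

Besides the shell and the picture viewer there is one more tool, called after "Request:" as name(argument=value, ...) on one line, values as JSON. drive_tool: Moves the arm, as the interface text tells. Its arguments: {"type":"object","properties":{"moves":{"type":"string"},"squeeze":{"type":"number"}},"required":["moves"]}

```bash
mkdir -p pics; ls; python3 - <<'E'
from rig import robot
import cv2,numpy as np
o=robot.get_obs();print(o)
for n in("scene","top"):
    c=robot.camera(n);cv2.imwrite(f"pics/{n}0.png",c["frame"]);np.savez(f"pics/{n}0.npz",**c);print(n,c["K"],c["T"])
E
```

```text
pics
{'t': 0.0, 'joint_positions': array([ 5.30963658e+01,  2.18385465e+01,  7.43855760e+01,  3.14990458e-03,
        8.38573642e+01, -1.23370558e+01]), 'dq': array([-0.09047539,  0.01143756, -0.01902435,  0.01997562,  0.00244789,
        0.04516768]), 'joint_torque': array([-3.69503541e-03, -4.48469567e+01, -2.31270164e+01, -4.22243720e-04,
        4.96836175e-03, -3.17940226e-05]), 'tcp_pos': array([0.22848079, 0.49997083, 0.23072984]), 'ee_rot': array([-1.79921064e+02, -2.04696596e-02,  1.55433068e+02]), 'wrist_force': array([-0.4403943 , -0.01327856, -0.61225911]), 'wrist_torque': array([-0.00900137, -0.01753646, -0.01405108]), 'grip_force': 0.0, 'opening': 1.005151829537863}
scene [[568.00243641   0.         320.82417144]
 [  0.         568.00243641 236.16685863]
 [  0.           0.           1.        ]] [[ 0.81544553  0.35409546 -0.45789191  0.0235171 ]
 [-0.57875266  0.48552336 -0.65521937 -0.72405248]
 [-0.00969298  0.79930186  0.60085154  0.95055487]
 [ 0.          0.          0.          1.        ]]
top [[619.13955509   0.         317.91966901]
 [  0.         619.13955509 238.13906934]
 [  0.           0.           1.        ]] [[-0.01273133  0.98753802 -0.1568648   0.39912203]
 [-0.99989584 -0.01150667  0.00871277  0.16747527]
 [ 0.0067992   0.15695938  0.98758165  1.62094658]
 [ 0.          0.          0.          1.        ]]
```

View pics/scene0.png

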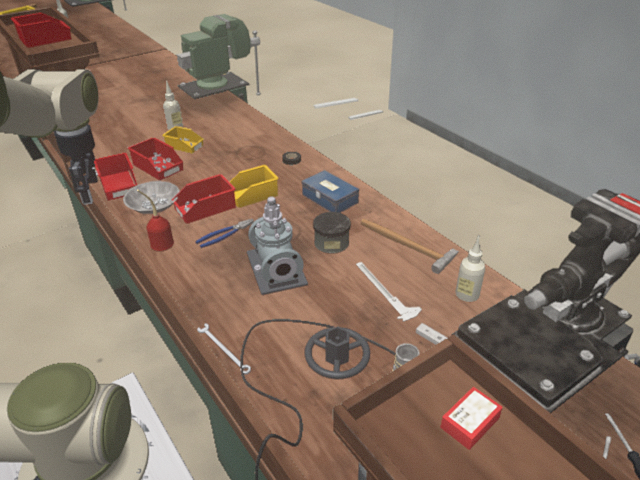

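View pics/top0.png

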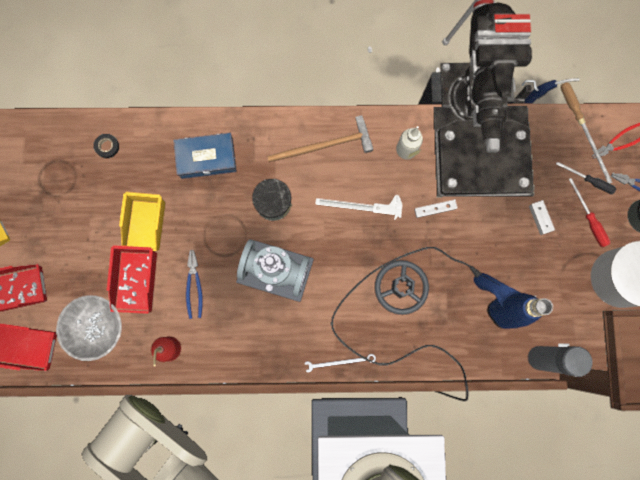

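Scene: wheel on the bench at scene (337,350) / top (402,287). Valve with its stem at scene (271,215) / top (270,262). Next I'll measure with depth and zoom in.

```bash
cat > h.py <<'E'
import numpy as np,cv2
def cloud(c):
    K,T,d=c["K"],c["T"],c["depth"]
    v,u=np.mgrid[0:480,0:640]
    p=np.stack([(u-K[0,2])/K[0,0]*d,-(v-K[1,2])/K[1,1]*d,-d],-1)
    P=p@T[:3,:3].T+T[:3,3]; P[d==0]=np.nan
    return P
def pix(c,X):
    p=(np.atleast_2d(X)-c["T"][:3,3])@c["T"][:3,:3]
    return np.stack([c["K"][0,2]+c["K"][0,0]*p[:,0]/-p[:,2],c["K"][1,2]-c["K"][1,1]*p[:,1]/-p[:,2]],-1)
E
python3 - <<'E'
from h import *
S=dict(np.load("pics/scene0.npz"));T=dict(np.load("pics/top0.npz"))
def circ(x,y):
    A=np.c_[2*x,2*y,np.ones_like(x)];s=np.linalg.lstsq(A,x*x+y*y,rcond=None)[0];return s[:2],np.sqrt(s[2]+s[0]**2+s[1]**2)
for n,c in(("top",T),("scene",S)):
    P=cloud(c)
    uv=dict(top=((403,287),(270,261)),scene=((337,350),(271,215)))[n]
    w=P[uv[0][1],uv[0][0]]; s=P[uv[1][1],uv[1][0]]; print(n,"wheel",w,"stem",s)
    Q=P.reshape(-1,3);Q=Q[np.isfinite(Q[:,0])]
    near=np.hypot(*(Q[:,:2]-w[:2]).T)<.1
    q=Q[near];print("bench z",np.median(q[q[:,2]<.008,2]))
    h=q[q[:,2]>.06];print("hex top",len(h),h.mean(0),h.min(0),h.max(0))
    r=q[(q[:,2]>.012)&(q[:,2]<.035)]
    r=r[np.hypot(*(r[:,:2]-h[:,:2].mean(0)).T)>.05]
    ce,R=circ(r[:,0],r[:,1]);print("rim",ce,R,len(r),r[:,2].max())
    near=np.hypot(*(Q[:,:2]-s[:2]).T)<.06;q=Q[near]
    for a,b in((.12,.15),(.15,.165),(.165,.18),(.18,.2),(.2,.23)):
        k=q[(q[:,2]>a)&(q[:,2]<b)]
        if len(k):print(a,b,len(k),k.mean(0),k.min(0),k.max(0))
def crop(c,u,v,r,):return cv2.resize(c["frame"][v-r:v+r,u-r:u+r],(390,290) if 0 else (300,300),interpolation=cv2.INTER_CUBIC)
im=np.vstack([np.hstack([crop(S,337,348,38),crop(S,271,225,38)]),np.hstack([crop(T,402,287,30),crop(T,270,262,30)])])
cv2.imwrite("pics/crop1.png",im)
E
```

```text
top wheel [ 0.52425148 -0.06794093  0.0012717 ] stem [0.57075669 0.26518101 0.21561617]
bench z 0.00039576949051056687
hex top 134 [ 0.52305706 -0.06037205  0.06679748] [ 0.49650948 -0.08738149  0.06023676] [ 0.54940079 -0.03512058  0.07551649]
rim [ 0.52337869 -0.05948307] 0.0634163866037392 961 0.034948516336575475
0.12 0.15 734 [0.56853399 0.26676814 0.13092144] [0.52574279 0.22273821 0.12000928] [0.61620313 0.31285981 0.14910526]
0.15 0.165 81 [0.57062092 0.26792055 0.15921002] [0.54746979 0.23563775 0.15040922] [0.59395764 0.30019279 0.16498   ]
0.165 0.18 137 [0.56809155 0.26459966 0.17091489] [0.54982123 0.23797533 0.16503847] [0.59303964 0.29470968 0.17961912]
0.18 0.2 82 [0.56900226 0.26743426 0.19416424] [0.55365079 0.25011698 0.18001733] [0.58956374 0.28497173 0.19980295]
0.2 0.23 80 [0.5703618  0.26731776 0.21356618] [0.55879598 0.25442262 0.20008363] [0.58407218 0.2801037  0.22207764]
scene wheel [ 0.50610079 -0.08700046  0.05478988] stem [0.56142687 0.25074867 0.18289609]
bench z -5.623562944756522e-07
hex top 213 [ 0.52150456 -0.06536636  0.06475773] [ 0.49577565 -0.09091325  0.06001154] [ 0.54929434 -0.0373217   0.07013922]
rim [ 0.52119704 -0.06577976] 0.06309719447551193 1075 0.028826644577761296
0.12 0.15 610 [0.56298161 0.25016477 0.13216752] [0.52479294 0.2165143  0.12003336] [0.61751985 0.30988879 0.14985378]
0.15 0.165 89 [0.56246236 0.24672861 0.1580869 ] [0.54911905 0.23208254 0.1501425 ] [0.58700631 0.27572432 0.16488093]
0.165 0.18 130 [0.56594686 0.25405819 0.17171284] [0.54724444 0.23244234 0.1653864 ] [0.59271882 0.27944493 0.179758  ]
0.18 0.2 126 [0.56696988 0.25773261 0.19083412] [0.55248216 0.24370536 0.18006347] [0.58919456 0.28232688 0.19995797]
0.2 0.23 85 [0.56941281 0.2613033  0.2099492 ] [0.55807361 0.25072184 0.20006117] [0.583056   0.27149302 0.21999307]
```

View pics/crop1.png

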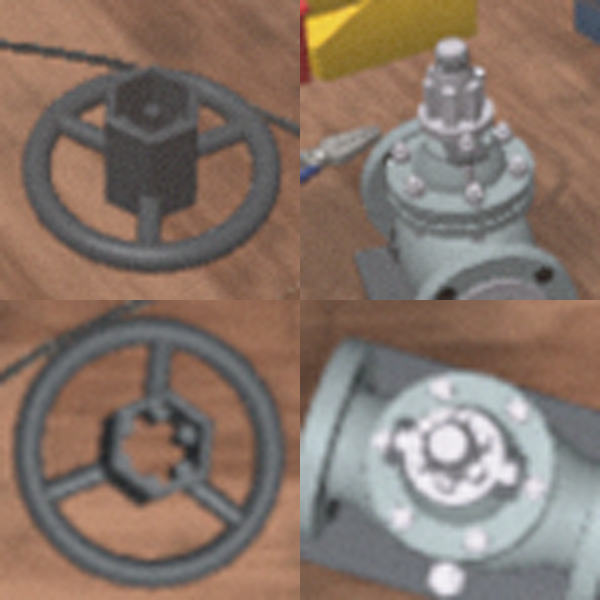

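The crops show the hex hub with a spoke meeting a vertex. The stem teeth are just visible. I'll rectify both views at the known heights.

```bash
cat >> h.py <<'E'
def ray(c,u,v,z):
    K,T=c["K"],c["T"];d=T[:3,:3]@np.array([(u-K[0,2])/K[0,0],-(v-K[1,2])/K[1,1],-1]);return (T[:3,3]+d*(z-T[2,3])/d[2])
def rect(c,x,y,z,half,n=300):
    # image up = +x world, left = +y world
    g=np.linspace(half,-half,n);X,Y=np.meshgrid(x+g,y+g,indexing="ij")
    p=pix(c,np.stack([X,Y,np.full_like(X,z)],-1).reshape(-1,3)).astype(np.float32).reshape(n,n,2)
    return cv2.remap(c["frame"],p[...,0],p[...,1],cv2.INTER_CUBIC)
E
cat > fit.py <<'E'
from h import *
from scipy.optimize import minimize
S=dict(np.load("pics/scene0.npz"));T=dict(np.load("pics/top0.npz"))
th=np.radians(np.arange(0,360,2))
def gray(c):return cv2.GaussianBlur(cv2.cvtColor(c["frame"],cv2.COLOR_BGR2GRAY).astype(np.float32),(0,0),.6)
def samp(g,c,X):
    p=pix(c,X).astype(np.float32);return cv2.remap(g,p[None,:,0],p[None,:,1],cv2.INTER_LINEAR)[0]
def ring(x,y,z,r):return np.c_[x+r*np.cos(th),y+r*np.sin(th),np.full_like(th,z)]
for n,c,x0 in(("top",T,(.523,-.06)),("scene",S,(.522,-.064))):
    g=gray(c)
    f=lambda p:samp(g,c,ring(p[0],p[1],.016,.063)).mean()-.5*samp(g,c,ring(p[0],p[1],.0,.078)).mean()-.5*samp(g,c,ring(p[0],p[1],.008,.050)).mean()
    r=minimize(f,x0,method="Nelder-Mead",options=dict(initial_simplex=np.array([x0,(x0[0]+.004,x0[1]),(x0[0],x0[1]+.004)])))
    x,y=r.x;print(n,"rim centre",r.x,r.fun)
    a=np.radians(np.arange(0,120,1));sc=[]
    for t in a:
        q=np.concatenate([[ (x+rr*np.cos(t+k*2*np.pi/3),y+rr*np.sin(t+k*2*np.pi/3),.016) for rr in np.arange(.034,.053,.003)] for k in range(3)])
        sc.append(samp(g,c,q).mean())
    sc=np.array(sc);k=sc.argmin();print("spoke deg",k,sc[(k+np.arange(-8,9,2))%120].round())
def outer(c):
    # stud top disc (bright) centroid by ring contrast at z=.217 r 9.5mm
    g=gray(c)
    def f(p):return -samp(g,c,ring(p[0],p[1],.217,.006)).mean()+samp(g,c,ring(p[0],p[1],.217,.0135)).mean()
    def f2(p):return samp(g,c,ring(p[0],p[1],.170,.027)).mean()-samp(g,c,ring(p[0],p[1],.170,.0205)).mean()
    for ff in(f,f2):
        b=min((ff((x,y)),x,y) for x in np.arange(.556,.582,.0005) for y in np.arange(.25,.28,.0005));print("stem",b)
outer(T);outer(S)
tiles=[rect(T,.523,-.06,.066,.035),rect(S,.522,-.064,.066,.035),rect(T,.57,.267,.195,.03),rect(S,.569,.263,.195,.03)]
im=np.vstack([np.hstack(tiles[:2]),np.hstack(tiles[2:])]);cv2.imwrite("pics/rect1.png",im)
E
python3 fit.py
```

```text
top rim centre [ 0.52932077 -0.05948997] -26.327011108398438
spoke deg 113 [110. 110. 106.  98.  93.  95. 102. 110. 114.]
scene rim centre [ 0.52241599 -0.0694117 ] -22.385700225830078
spoke deg 113 [101.  99.  94.  88.  84.  86.  93. 101. 107.]
stem (np.float32(-43.801987), np.float64(0.5579999999999998), np.float64(0.25))
stem (np.float32(-56.60916), np.float64(0.5724999999999982), np.float64(0.2675))
stem (np.float32(-63.493538), np.float64(0.5724999999999982), np.float64(0.2665))
stem (np.float32(-24.71283), np.float64(0.5734999999999981), np.float64(0.2675))
```

View pics/rect1.png

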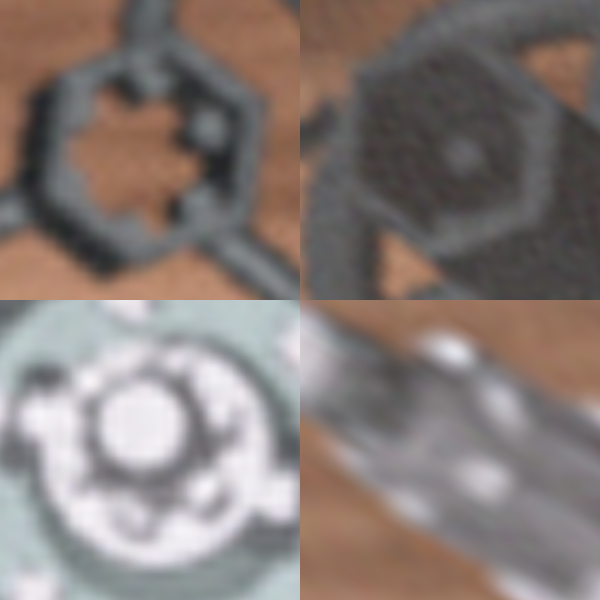

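Stem is at (0.5725, 0.267) and both cameras agree. Hub is at about (0.523, -0.062), with flats at 23° mod 60 and spokes at the vertices. Next: refine the stem tooth angle and work out the move to the wheel.

```bash
cat >> h.py <<'E'
def go(pos,yaw,tgt,tyaw=None):
    "shift in tool units (30mm) from pos/yaw to tgt, turn in 5deg units about tool z"
    d=np.array(tgt)-pos;y=np.radians(yaw);c,s=np.cos(y),np.sin(y)
    return np.array([c*d[0]+s*d[1],s*d[0]-c*d[1],-d[2]])/.03, None if tyaw is None else -(tyaw-yaw)/5
E
python3 - <<'E'
from h import *
S=dict(np.load("pics/scene0.npz"));T=dict(np.load("pics/top0.npz"))
for n,c in(("scene",S),("top",T)):
    g=cv2.cvtColor(c["frame"],cv2.COLOR_BGR2GRAY).astype(np.float32)
    out=[]
    for z in (.194,.196):
      for x in np.arange(.5705,.5751,.001):
       for y in np.arange(.265,.2695,.001):
        for t in range(0,60,2):
            a=np.radians(t+60*np.arange(6));v=[]
            for s,o in((1,0),(-1,np.pi/6)):
                X=np.c_[x+.0155*np.cos(a+o),y+.0155*np.sin(a+o),np.full(6,z)]
                p=pix(c,X).astype(np.float32);v.append(s*cv2.remap(g,p[None,:,0],p[None,:,1],cv2.INTER_LINEAR).mean())
            out.append((sum(v),x,y,z,t))
    out.sort(reverse=True);print(n,[tuple(np.round(o,4)) for o in out[:8]])
print(go([.229,.5,.231],113,[.523,-.062,.12],113))
E
```

```text
scene [(np.float64(42.8333), np.float64(0.5735), np.float64(0.269), np.float64(0.194), np.float64(50.0)), (np.float64(41.4756), np.float64(0.5725), np.float64(0.267), np.float64(0.196), np.float64(50.0)), (np.float64(41.2246), np.float64(0.5715), np.float64(0.266), np.float64(0.196), np.float64(50.0)), (np.float64(41.0308), np.float64(0.5735), np.float64(0.269), np.float64(0.194), np.float64(48.0)), (np.float64(40.61), np.float64(0.5735), np.float64(0.269), np.float64(0.194), np.float64(52.0)), (np.float64(40.3667), np.float64(0.5725), np.float64(0.267), np.float64(0.196), np.float64(48.0)), (np.float64(40.1574), np.float64(0.5715), np.float64(0.266), np.float64(0.196), np.float64(48.0)), (np.float64(39.9704), np.float64(0.5715), np.float64(0.266), np.float64(0.196), np.float64(52.0))]
top [(np.float64(30.7996), np.float64(0.5745), np.float64(0.269), np.float64(0.194), np.float64(48.0)), (np.float64(30.3616), np.float64(0.5745), np.float64(0.268), np.float64(0.194), np.float64(46.0)), (np.float64(30.0682), np.float64(0.5745), np.float64(0.269), np.float64(0.194), np.float64(46.0)), (np.float64(29.8537), np.float64(0.5705), np.float64(0.265), np.float64(0.194), np.float64(22.0)), (np.float64(29.7773), np.float64(0.5745), np.float64(0.268), np.float64(0.196), np.float64(46.0)), (np.float64(29.6834), np.float64(0.5745), np.float64(0.268), np.float64(0.194), np.float64(44.0)), (np.float64(29.6077), np.float64(0.5745), np.float64(0.269), np.float64(0.196), np.float64(48.0)), (np.float64(29.3419), np.float64(0.5745), np.float64(0.268), np.float64(0.196), np.float64(44.0))]
(array([-21.07328931,   1.70125109,   3.7       ]), 0.0)
```

Request:
drive_tool(moves="1 -0.6 0.04 0.1 0 0 0.5;1 -0.6 0.04 0.1 0 0 0.5;1 -0.6 0.04 0.1 0 0 0.5;1 -0.6 0.04 0.1 0 0 0.5;1 -0.6 0.04 0.1 0 0 0.5")

```text
t: 0.52
tcp_pos: [0.3104, 0.4606, 0.2158]
ee_rot: [-180.0, -0.0, 142.8]
wrist_force: [0.1, -0.3, -0.0]
opening: 1.005
grip_force: 0.0
```

```bash
python3 - <<'E'
from rig import robot
from h import *
o=robot.get_obs();print(o["t"],o["tcp_pos"],o["ee_rot"],o["wrist_force"]);print(go(o["tcp_pos"],o["ee_rot"][2],[.523,-.062,.1]), (o["ee_rot"][2]-113.2)/5, go(o["tcp_pos"],113.2,[.523,-.062,.1]))
E
```

```text
0.5167 [0.31036654 0.46058908 0.21577079] [-1.79952766e+02 -9.91122538e-03  1.42815924e+02] [ 0.05552465 -0.34307347 -0.02624759]
(array([-16.17486084,  -9.59449039,   3.85902619]), None) 5.923184872434828 (array([-18.80317735,  -0.34769379,   3.85902619]), None)
```

Request:
drive_tool(moves="1 0 0 0 0 0 1;1 0 0 0 0 0 1;1 0 0 0 0 0 1;1 0 0 0 0 0 1;1 0 0 0 0 0 1")

```text
t: 0.93
tcp_pos: [0.3097, 0.4609, 0.2159]
ee_rot: [-179.9, 0.0, 117.7]
wrist_force: [-0.9, -0.6, 0.0]
opening: 1.002
grip_force: 0.0
```

Request:
drive_tool(moves="1 0 0 0 0 0 0.92;1 -0.97 -0.02 0.2 0 0 0;1 -0.97 -0.02 0.2 0 0 0;1 -0.97 -0.02 0.2 0 0 0;1 -0.97 -0.02 0.2 0 0 0")

```text
t: 1.35
tcp_pos: [0.3537, 0.352, 0.1918]
ee_rot: [-180.0, 0.0, 113.4]
wrist_force: [-0.1, 0.2, -0.6]
opening: 1.002
grip_force: 0.0
```

Request:
drive_tool(moves="1 -0.97 -0.02 0.2 0 0 0;1 -0.97 -0.02 0.2 0 0 0;1 -0.97 -0.02 0.2 0 0 0;1 -0.97 -0.02 0.2 0 0 0;1 -0.97 -0.02 0.2 0 0 0")

```text
t: 1.77
tcp_pos: [0.4086, 0.2171, 0.1619]
ee_rot: [-180.0, -0.0, 113.3]
wrist_force: [1.2, -0.4, 0.5]
opening: 0.997
grip_force: 0.0
```

Request:
drive_tool(moves="1 -0.97 -0.02 0.2 0 0 0;1 -0.97 -0.02 0.2 0 0 0;1 -0.97 -0.02 0.2 0 0 0;1 -0.97 -0.02 0.2 0 0 0;1 -0.97 -0.02 0.2 0 0 0")

```text
t: 2.18
tcp_pos: [0.4636, 0.0823, 0.1319]
ee_rot: [-180.0, -0.0, 113.3]
wrist_force: [0.4, 0.4, 1.1]
opening: 1.002
grip_force: 0.0
```

```bash
python3 - <<'E'
from rig import robot
from h import *
o=robot.get_obs();print(o["t"],o["tcp_pos"],o["ee_rot"],o["joint_positions"]);print(go(o["tcp_pos"],o["ee_rot"][2],[.523,-.062,.1]), (o["ee_rot"][2]-113.2)/5)
E
```

```text
2.1833 [0.46357202 0.0822574  0.13186921] [-1.79978173e+02 -1.41437663e-02  1.13327548e+02] [-4.39131337e+00  2.01154576e+01  9.56119853e+01  2.62816680e-03
  6.42984580e+01 -2.77200047e+01]
(array([-5.1999316 , -0.08513194,  1.06230716]), None) 0.025509652530774928
```

Request:
drive_tool(moves="1 -0.87 -0.015 0.18 0 0 0;1 -0.87 -0.015 0.18 0 0 0;1 -0.87 -0.015 0.18 0 0 0;1 -0.87 -0.015 0.18 0 0 0;1 -0.87 -0.015 0.18 0 0 0")

```text
t: 2.6
tcp_pos: [0.5132, -0.0383, 0.1048]
ee_rot: [-180.0, -0.0, 113.3]
wrist_force: [-0.7, 0.1, 0.4]
opening: 1.002
grip_force: 0.0
```

Request:
drive_tool(moves="1 -0.85 -0.01 0.16 0 0 0;1 0 0 0 0 0 0;1 0 0 0 0 0 0;1 0 0 0 0 0 0;1 0 0 0 0 0 0")

```text
t: 3.02
tcp_pos: [0.5225, -0.0597, 0.1006]
ee_rot: [-180.0, -0.0, 113.4]
wrist_force: [0.6, -0.5, -0.0]
opening: 1.003
grip_force: 0.0
```

```bash
python3 - <<'E'
from rig import robot
from h import *
o=robot.get_obs();print(o["t"],o["tcp_pos"],o["ee_rot"]);print(go(o["tcp_pos"],o["ee_rot"][2],[.523,-.062,.033]))
S=robot.camera("scene");T=robot.camera("top")
def crop(c,u,v,r):return cv2.resize(c["frame"][v-r:v+r,u-r:u+r],(400,400),interpolation=cv2.INTER_CUBIC)
cv2.imwrite("pics/ab.png",np.hstack([crop(S,337,335,60),crop(T,402,287,60)]))
E
```

```text
3.0167 [ 0.52246399 -0.05969467  0.10063923] [-1.79991107e+02 -1.90207872e-02  1.13381653e+02]
(array([-0.07762465, -0.01409635,  2.25464107]), None)
```

View pics/ab.png

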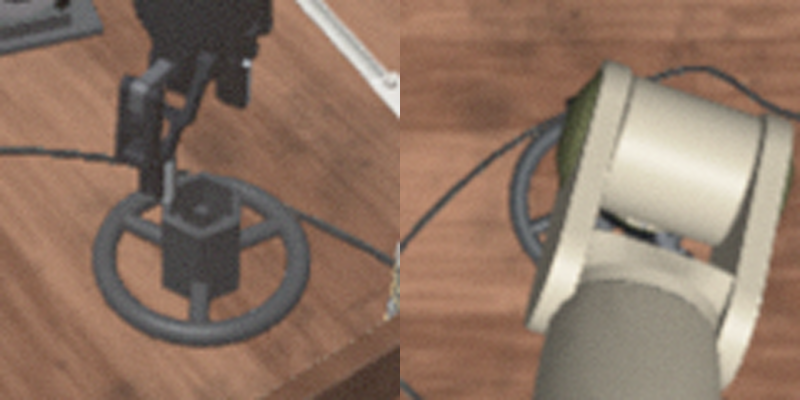

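Fingers straddle the hub (tips at (155,200) and (245,105) in the left tile), centred on it. Descend and grip.

Request:
drive_tool(moves="1 -0.015 0 0.45 0 0 0;1 -0.015 0 0.45 0 0 0;1 -0.015 0 0.45 0 0 0;1 -0.015 0 0.45 0 0 0;1 -0.015 0 0.45 0 0 0")

```text
t: 3.53
tcp_pos: [0.5237, -0.062, 0.0327]
ee_rot: [180.0, 0.0, 113.4]
wrist_force: [1.0, 0.8, -0.3]
opening: 0.998
grip_force: 0.0
```

Request:
drive_tool(moves="1 0 0 0 0 0 0;0 0 0 0 0 0 0;0 0 0 0 0 0 0;0 0 0 0 0 0 0;0 0 0 0 0 0 0", squeeze=60)

```text
t: 3.95
tcp_pos: [0.5244, -0.0627, 0.0344]
ee_rot: [179.9, 0.1, 113.3]
wrist_force: [-0.0, 1.1, 4.9]
opening: 0.58
grip_force: 61.0
```

Request:
drive_tool(moves="0 0 0 0 0 0 0;0 0 0 0 0 0 0;0 0 0 0 0 0 0;0 0 0 0 0 0 0;0 0 0 0 0 0 0", squeeze=80)

```text
t: 4.37
tcp_pos: [0.5244, -0.0626, 0.0345]
ee_rot: [179.9, 0.1, 113.3]
wrist_force: [-0.0, 0.3, 6.7]
opening: 0.572
grip_force: 81.0
```

Request:
drive_tool(moves="0 0 0 -0.4 0 0 0;0 0 0 -0.8 0 0 0;0 0 0 -0.9 0 0 0;0 0 0 -0.9 0 0 0;0 0 0 -0.9 0 0 0")

```text
t: 4.78
tcp_pos: [0.5229, -0.0623, 0.151]
ee_rot: [-179.9, -0.1, 113.3]
wrist_force: [0.4, -0.1, -7.1]
opening: 0.572
grip_force: 85.0
```

Request:
drive_tool(moves="0 0 0 -0.9 0 0 0;0 0 0 -0.9 0 0 0;0 0 0 -0.9 0 0 0;0 0 0 -0.9 0 0 0;0 0 0 -0.5 0 0 0")

```text
t: 5.2
tcp_pos: [0.5236, -0.0625, 0.2759]
ee_rot: [179.9, 0.1, 113.3]
wrist_force: [0.7, -0.2, -6.5]
opening: 0.573
grip_force: 85.4
```

```bash
python3 - <<'E'
from rig import robot
from h import *
o=robot.get_obs();print(o);print(go(o["tcp_pos"],o["ee_rot"][2],[.48,.267,.275]))
E
```

```text
{'t': 5.2, 'joint_positions': array([-1.96805510e+01,  1.77882800e+01,  7.30512339e+01, -1.47858732e-03,
        8.90040080e+01, -4.30236607e+01]), 'dq': array([-9.64675485e-02, -4.93625853e+00, -1.81986104e+01,  1.52075062e-02,
        2.43126228e+01,  2.64117323e-02]), 'joint_torque': array([ 1.64043362e-02, -4.41193163e+01, -2.47814387e+01, -1.01962543e-02,
       -7.79257715e-02,  9.78681737e-05]), 'tcp_pos': array([ 0.52358197, -0.06248646,  0.27589445]), 'ee_rot': array([1.79886612e+02, 1.07845807e-01, 1.13343027e+02]), 'wrist_force': array([ 0.68352293, -0.24036705, -6.45954988]), 'wrist_torque': array([-0.05342239, -0.06033143, -0.09277269]), 'grip_force': 85.38837405794766, 'opening': 0.5730068672527536}
(array([10.65954643,  3.01797863,  0.02981504]), None)
```

Request:
drive_tool(moves="0 0 0 -0.1 0 0 -1;0 0 0 -0.1 0 0 -1;0 0 0 0 0 0 -1;0 0 0 0 0 0 -1;0 0 0 0 0 0 -1")

```text
t: 5.62
tcp_pos: [0.523, -0.0623, 0.2786]
ee_rot: [-180.0, -0.1, 138.6]
wrist_force: [0.5, 0.7, -7.7]
opening: 0.573
grip_force: 85.5
```

```bash
python3 - <<'E'
from rig import robot
from h import *
o=robot.get_obs();print(o["tcp_pos"],o["ee_rot"]);print(go(o["tcp_pos"],o["ee_rot"][2],[.573,.2675,.282]))
E
```

```text
[ 0.52298629 -0.0623388   0.27855929] [-1.79957294e+02 -1.03731687e-01  1.38583917e+02]
(array([ 6.0229735 ,  9.34798947, -0.11469017]), None)
```

Request:
drive_tool(moves="0 0.3 0.46 0 0 0 0;0 0.5 0.78 -0.02 0 0 0;0 0.5 0.78 -0.02 0 0 0;0 0.5 0.78 -0.02 0 0 0;0 0.5 0.78 -0.02 0 0 0")

```text
t: 6.03
tcp_pos: [0.5429, 0.0648, 0.281]
ee_rot: [-179.9, -0.1, 138.3]
wrist_force: [1.0, 0.1, -6.5]
opening: 0.577
grip_force: 85.3
```

Request:
drive_tool(moves="0 0.5 0.78 -0.02 0 0 0;0 0.5 0.78 -0.02 0 0 0;0 0.5 0.78 -0.02 0 0 0;0 0.5 0.78 -0.02 0 0 0;0 0.5 0.78 -0.02 0 0 0")

```text
t: 6.45
tcp_pos: [0.5646, 0.2021, 0.2838]
ee_rot: [-179.9, -0.1, 138.3]
wrist_force: [1.2, -0.5, -7.0]
opening: 0.574
grip_force: 85.3
```

Request:
drive_tool(moves="0 0.5 0.78 0 0 0 0;0 0.5 0.78 0 0 0 0;0 0.22 0.32 0 0 0 0;0 0 0 0 0 0 0;0 0 0 0 0 0 0")

```text
t: 6.87
tcp_pos: [0.575, 0.2673, 0.2836]
ee_rot: [-179.9, -0.0, 138.4]
wrist_force: [1.2, 0.0, -6.6]
opening: 0.572
grip_force: 85.4
```

```bash
python3 - <<'E'
from rig import robot
from h import *
o=robot.get_obs();print(o["t"],o["tcp_pos"],o["ee_rot"],o["joint_positions"]);print(go(o["tcp_pos"],o["ee_rot"][2],[.573,.2675,.282]))
for n in("scene","top"):
    c=robot.camera(n);np.savez(f"pics/{n}1.npz",**c)
    q=pix(c,[.573,.2675,.23])[0].astype(int)
    im=c["frame"][q[1]-75:q[1]+75,q[0]-75:q[0]+75];cv2.imwrite(f"pics/c{n}.png",cv2.resize(im,(400,400),interpolation=cv2.INTER_CUBIC));print(n,q)
cv2.imwrite("pics/over.png",np.hstack([cv2.imread("pics/cscene.png"),cv2.imread("pics/ctop.png")]))
E
```

```text
6.8667 [0.57495939 0.26727178 0.28361918] [-1.79885073e+02 -4.91130397e-02  1.38386901e+02] [ 1.42616758e+01  2.92670827e+01  5.34217941e+01 -2.40198488e-02
  9.74338131e+01 -3.41283568e+01]
(array([ 0.05388292, -0.03768663,  0.05397271]), None)
scene [270 193]
top [268 259]
```

View pics/over.png

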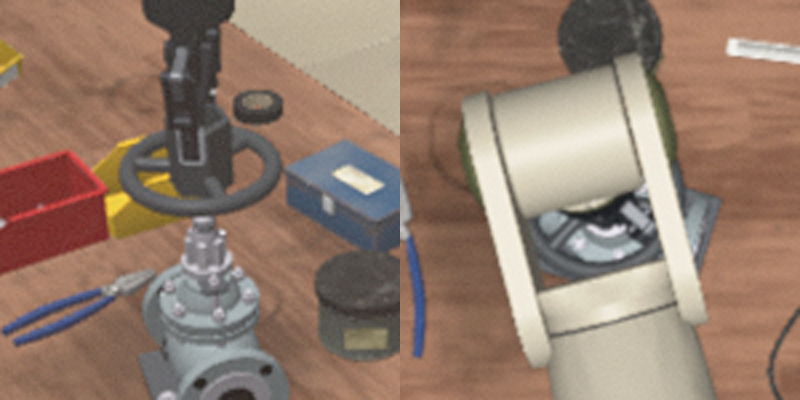

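```bash
cat > rim.py <<'E'
from h import *
def rimfit(c,x0,zb,tag):
    g=cv2.GaussianBlur(cv2.cvtColor(c["frame"],cv2.COLOR_BGR2GRAY).astype(np.float32),(0,0),.7)
    a,b=np.meshgrid(np.radians(np.arange(0,360,3)),np.radians(np.arange(0,360,20)))
    tor=np.c_[((.063+.008*np.cos(b))*np.cos(a)).ravel(),((.063+.008*np.cos(b))*np.sin(a)).ravel(),(.008*np.sin(b)).ravel()]
    res=[]
    for dx in np.arange(-.008,.0081,.001):
        for dy in np.arange(-.008,.0081,.001):
            h=cv2.convexHull(pix(c,tor+[x0[0]+dx,x0[1]+dy,zb]).astype(np.float32))[:,0]
            hh=np.vstack([h,h[:1]]);L=np.r_[0,np.cumsum(np.hypot(*np.diff(hh,axis=0).T))]
            t=np.linspace(0,L[-1],160,endpoint=False);p=np.c_[np.interp(t,L,hh[:,0]),np.interp(t,L,hh[:,1])]
            n=p-p.mean(0);tg=np.roll(p,-1,0)-np.roll(p,1,0);nn=np.c_[tg[:,1],-tg[:,0]];nn/=np.linalg.norm(nn,axis=1)[:,None];nn*=np.sign((nn*n).sum(1))[:,None]
            s=lambda q:cv2.remap(g,q.astype(np.float32)[None,:,0],q.astype(np.float32)[None,:,1],cv2.INTER_LINEAR)[0]
            res.append((np.clip(s(p+1.2*nn)-s(p-1.2*nn),-20,40).mean(),x0[0]+dx,x0[1]+dy))
    res.sort(reverse=True);w=np.array(res[:6]);print(tag,w[0],w[:,1:].mean(0))
if __name__=="__main__":
    L=lambda f:dict(np.load(f"pics/{f}.npz"))
    for z in(.012,.016):
        rimfit(L("scene0"),(.523,-.062),z,f"scene0 {z}");rimfit(L("top0"),(.523,-.062),z,f"top0 {z}")
        rimfit(L("scene1"),(.575,.267),.249+z,f"scene1 {z}")
E
python3 rim.py
```

```text
scene0 0.012 [25.01453972  0.526      -0.061     ] [ 0.52616667 -0.06083333]
top0 0.012 [23.39325333  0.524      -0.062     ] [ 0.52416667 -0.06216667]
scene1 0.012 [25.73425293  0.577       0.272     ] [0.57683333 0.27183333]
scene0 0.016 [25.44988251  0.524      -0.063     ] [ 0.524  -0.0635]
top0 0.016 [24.26439667  0.524      -0.062     ] [ 0.524  -0.0615]
scene1 0.016 [26.03596115  0.574       0.266     ] [0.5735 0.266 ]
```

Wheel in hand is centred on the TCP and about 1 mm from the stem axis. Lower it slowly.

Request:
drive_tool(moves="0 0.03 -0.03 0.3 0 0 0;0 0 0 0.3 0 0 0;0 0 0 0.3 0 0 0;0 0 0 0.3 0 0 0;0 0 0 0.2 0 0 0")

```text
t: 7.38
tcp_pos: [0.5738, 0.2667, 0.2405]
ee_rot: [-179.9, -0.1, 138.3]
wrist_force: [-0.6, -0.3, -6.9]
opening: 0.573
grip_force: 85.6
```

Request:
drive_tool(moves="0 0 0 0.1 0 0 0;0 0 0 0.08 0 0 0;0 0 0 0.06 0 0 0;0 0 0 0.04 0 0 0;0 0 0 0 0 0 0")

```text
t: 7.8
tcp_pos: [0.5742, 0.2671, 0.2341]
ee_rot: [180.0, 0.0, 138.3]
wrist_force: [0.6, 0.1, -6.4]
opening: 0.572
grip_force: 85.6
```

Request:
drive_tool(moves="0 0 0 0.06 0 0 0;0 0 0 0.05 0 0 0;0 0 0 0.05 0 0 0;0 0 0 0.05 0 0 0;0 0 0 0.0 0 0 0")

```text
t: 8.22
tcp_pos: [0.5741, 0.2671, 0.2273]
ee_rot: [-180.0, -0.0, 138.3]
wrist_force: [-0.3, -0.3, -7.9]
opening: 0.575
grip_force: 85.6
```

Request:
drive_tool(moves="0 0 0 0.04 0 0 0;0 0 0 0.04 0 0 0;0 0 0 0.04 0 0 0;0 0 0 0.0 0 0 0;0 0 0 0.0 0 0 0")

```text
t: 8.63
tcp_pos: [0.5742, 0.2671, 0.224]
ee_rot: [-180.0, -0.0, 138.3]
wrist_force: [-0.7, -0.2, -5.6]
opening: 0.575
grip_force: 85.6
```

Request:
drive_tool(moves="0 0 0 0.05 0 0 0;0 0 0 0.05 0 0 0;0 0 0 0.05 0 0 0;0 0 0 0.0 0 0 0;0 0 0 0.0 0 0 0")

```text
t: 9.05
tcp_pos: [0.5742, 0.2671, 0.2195]
ee_rot: [-180.0, -0.0, 138.3]
wrist_force: [-0.0, -0.1, -6.5]
opening: 0.57
grip_force: 85.6
```

Request:
drive_tool(moves="0 0 0 0.1 0 0 0;0 0 0 0.1 0 0 0;0 0 0 0.1 0 0 0;0 0 0 0.08 0 0 0;0 0 0 0.0 0 0 0")

```text
t: 9.47
tcp_pos: [0.574, 0.2671, 0.2074]
ee_rot: [-179.9, -0.0, 138.3]
wrist_force: [0.4, 0.7, -7.2]
opening: 0.569
grip_force: 85.5
```

Request:
drive_tool(moves="0 0 0 0.05 0 0 0;0 0 0 0.05 0 0 0;0 0 0 0.03 0 0 0;0 0 0 0.0 0 0 0;0 0 0 0.0 0 0 0")

```text
t: 9.88
tcp_pos: [0.5742, 0.2671, 0.2045]
ee_rot: [180.0, 0.0, 138.3]
wrist_force: [-1.5, -1.1, -3.7]
opening: 0.571
grip_force: 85.6
```

Request:
drive_tool(moves="0 0 0 0.03 0 0 0;0 0 0 0.02 0 0 0;0 0 0 0.0 0 0 0;0 0 0 0.0 0 0 0;0 0 0 0.0 0 0 0")

```text
t: 10.3
tcp_pos: [0.5742, 0.2671, 0.2045]
ee_rot: [179.9, 0.1, 138.3]
wrist_force: [-5.0, -1.9, 4.7]
opening: 0.576
grip_force: 87.1
```

Fully seated: it stops at exactly 170 mm and the force rises. Now turn it shut.

Request:
drive_tool(moves="0 0 0 0 0 0 0.5;0 0 0 0 0 0 0.8;0 0 0 0 0 0 0.8;0 0 0 0 0 0 0.8;0 0 0 0 0 0 0.8")

```text
t: 10.72
tcp_pos: [0.5743, 0.2669, 0.2045]
ee_rot: [179.9, 0.1, 119.7]
wrist_force: [-5.2, -3.7, 5.0]
opening: 0.575
grip_force: 86.2
```

```bash
python3 -c "
from rig import robot
o=robot.get_obs();print(o['ee_rot'],o['wrist_force'],o['wrist_torque'],o['tcp_pos'])"
```

```text
[1.79916126e+02 6.68716380e-02 1.19660529e+02] [-5.17742496 -3.65523221  4.96803617] [-0.58474143  1.07585049  0.33601335] [0.57427819 0.26688054 0.20446974]
```

Request:
drive_tool(moves="0 0 0 0 0 0 0.9;0 0 0 0 0 0 0.9;0 0 0 0 0 0 0.9;0 0 0 0 0 0 0.9;0 0 0 0 0 0 0.9")

```text
t: 11.13
tcp_pos: [0.5742, 0.2667, 0.2045]
ee_rot: [179.9, 0.0, 97.1]
wrist_force: [-4.5, -4.0, 5.4]
opening: 0.569
grip_force: 86.2
```

Request:
drive_tool(moves="0 0 0 0 0 0 0.5;0 0 0 0 0 0 0.5;0 0 0 0 0 0 0.5;0 0 0 0 0 0 0.3;0 0 0 0 0 0 0")

```text
t: 11.55
tcp_pos: [0.5742, 0.2667, 0.2045]
ee_rot: [179.9, 0.0, 88.3]
wrist_force: [-6.0, -4.1, 5.7]
opening: 0.571
grip_force: 86.8
```

```bash
python3 -c "
from rig import robot
o=robot.get_obs();print(o['ee_rot'],o['wrist_force'],o['wrist_torque'],o['tcp_pos'])"
```

```text
[1.79913547e+02 2.64264939e-02 8.82529048e+01] [-5.98837037 -4.05626705  5.70816708] [-0.65985229  1.23096743  0.07275263] [0.57418703 0.26668985 0.20446566]
```

Request:
drive_tool(moves="0 0 0 0 0 0 0.4;0 0 0 0 0 0 0.4;0 0 0 0 0 0 0.4;0 0 0 0 0 0 0.4;0 0 0 0 0 0 0.4")

```text
t: 11.97
tcp_pos: [0.5742, 0.2667, 0.2045]
ee_rot: [179.9, 0.0, 78.2]
wrist_force: [-5.7, -4.4, 5.6]
opening: 0.571
grip_force: 86.3
```

```bash
python3 -c "
from rig import robot
o=robot.get_obs();print(o['ee_rot'],o['wrist_force'],o['wrist_torque'],o['tcp_pos'])"
```

```text
[1.79914617e+02 1.91477391e-02 7.82495024e+01] [-5.70045123 -4.39186855  5.60401929] [-0.72577655  1.20245486  0.30826318] [0.57416479 0.26665739 0.20445976]
```

Request:
drive_tool(moves="0 0 0 0 0 0 0.4;0 0 0 0 0 0 0.4;0 0 0 0 0 0 0.4;0 0 0 0 0 0 0.4;0 0 0 0 0 0 0.4")

```text
t: 12.38
tcp_pos: [0.5736, 0.2669, 0.2044]
ee_rot: [180.0, 0.0, 68.3]
wrist_force: [-6.9, -4.3, 5.5]
opening: 0.57
grip_force: 84.6
```

```bash
python3 -c "
from rig import robot
o=robot.get_obs();print(o['ee_rot'],o['wrist_force'],o['wrist_torque'],o['tcp_pos'])"
```

```text
[1.79983577e+02 2.37679191e-02 6.83282952e+01] [-6.85055052 -4.34372923  5.49163088] [-0.74256001  1.55645181  1.97330789] [0.57362749 0.2668544  0.2044466 ]
```

Torque has jumped to 2 N m, which suggests the stop. Confirm with a small extra turn.

Request:
drive_tool(moves="0 0 0 0 0 0 0.2;0 0 0 0 0 0 0.2;0 0 0 0 0 0 0;0 0 0 0 0 0 0;0 0 0 0 0 0 0")

```text
t: 12.8
tcp_pos: [0.5739, 0.2675, 0.2044]
ee_rot: [179.9, -0.0, 66.6]
wrist_force: [-5.8, -2.3, 5.4]
opening: 0.574
grip_force: 84.3
```

```bash
python3 -c "
from rig import robot
o=robot.get_obs();print(o['ee_rot'],o['wrist_force'],o['wrist_torque'],o['tcp_pos'])"
```

```text
[ 1.79929880e+02 -4.86802625e-02  6.65876270e+01] [-5.78026252 -2.298157    5.36785317] [-0.11777726  1.10476788  2.30613054] [0.57393879 0.26750155 0.20436471]
```

Holding 2.3 N m, about nine times the gland torque, so it's at the stop. Relieve the press, open, rise.

Request:
drive_tool(moves="0 0 0 -0.04 0 0 0;0.7 0 0 0 0 0 0;1 0 0 0 0 0 0;1 0 0 0 0 0 0;1 0 0 0 0 0 0")

```text
t: 13.22
tcp_pos: [0.5747, 0.2671, 0.2045]
ee_rot: [179.9, -0.1, 66.3]
wrist_force: [-0.2, -0.2, -0.6]
opening: 1.001
grip_force: 0.0
```

Request:
drive_tool(moves="1 0 0 0 0 0 0;1 0 0 -0.2 0 0 0;1 0 0 -0.6 0 0 0;1 0 0 -0.9 0 0 0;1 0 0 -0.9 0 0 0")

```text
t: 13.63
tcp_pos: [0.574, 0.267, 0.2831]
ee_rot: [-180.0, 0.0, 66.3]
wrist_force: [-0.3, 1.2, 0.7]
opening: 1.002
grip_force: 0.0
```

Request:
drive_tool(moves="1 0 0 -0.9 0 0 0;1 0 0 -0.3 0 0 0;1 0 0 0 0 0 0;1 0 0 0 0 0 0;1 0 0 0 0 0 0")

```text
t: 14.05
tcp_pos: [0.5739, 0.267, 0.3161]
ee_rot: [-179.9, 0.1, 66.3]
wrist_force: [-0.0, 0.6, 0.3]
opening: 1.0
grip_force: 0.0
```

```bash
python3 - <<'E'
from rig import robot
from h import *
from rim import rimfit
o=robot.get_obs();print(o["t"],o["tcp_pos"],o["wrist_force"],o["ee_rot"])
c=robot.camera("scene");rimfit(c,(.574,.267),.186,"seated");rimfit(c,(.574,.267),.21,"unseated")
T0=dict(np.load("pics/scene0.npz"))
q=pix(c,[.573,.2675,.2])[0].astype(int);im=c["frame"][q[1]-60:q[1]+60,q[0]-60:q[0]+60]
r=rect(c,.574,.267,.236,.045,400)
cv2.imwrite("pics/done.png",np.hstack([cv2.resize(im,(400,400),interpolation=cv2.INTER_CUBIC),r]))
E
```

```text
14.05 [0.57390377 0.26696317 0.31613133] [-0.04259009  0.58019778  0.27233341] [-1.79855093e+02  1.12426049e-01  6.63250737e+01]
seated [25.82201576  0.573       0.266     ] [0.57283333 0.266     ]
unseated [14.26695538  0.567       0.271     ] [0.56716667 0.27116667]
```

View pics/done.png

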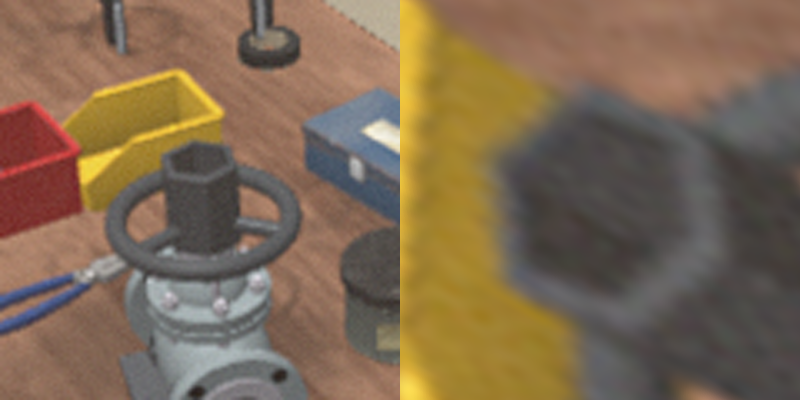

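Wheel sits level on the shoulder (rim at (203,222) in the left tile, fit at the seated height). The gripper is clear and the tin and pliers are undisturbed. Handing in.

```bash
python3 -c "
from rig import robot
print(robot.close_job())"
```

```text
the job is handed in; nothing more can be done
None
```

The handwheel is fully home on the stem's shoulder, boss upward. I turned it about 70° clockwise until it held 2.3 N m without moving on, which I take as the shut stop, then let go. The other things were left alone, and the job was handed in at about 14 s with no verdict shown.

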